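# Close up the UV curing box

### The job

Make the orange UV curing box ready for a cure: with the fingertips, gently push its ring tray fully home into the box, and then push its standing lid over and all the way down until it is shut. Nothing is to be gripped or picked up; do not touch the rings in the tray, and leave the other things on the counter where they are.

Things in the scene. Friction and masses are not known exactly. Their poses are not given: they have to be found in the camera images.
- uv_box: Orange plastic UV curing box, fixed to the counter: 140 mm long (x) and 140 mm wide (y), walls 4 mm, rim 75 mm above the counter. Origin at the centre of its underside. Its x axis points away from the robot, from the tray's side (front) to the back; its y axis points to the lid's hinge side; z up.
- tray (a joint): How far the tray is pulled out of the front of the box, in m: 0 is fully home (end stop, front panel flush), it starts 0.035 to 0.06 out. It slides along the x axis of the box, pushed in towards +x; friction about 1.5 N, no spring, stays where left.
- tray_front (a point): Centre of the outer face of the tray's orange front panel, 39 mm above the counter. The panel is 140 mm wide, 66 mm high (from 6 to 72 mm above the counter) and 6 mm thick; its outer face looks along -x of the box. With the tray home this point is 70 mm in front of the box's origin. The white tray behind the panel has 20 mm side walls and an inner floor 9 mm above the counter.
- lid (a joint): Opening angle of the lid in rad: 0 is shut (end stop, flat on the rim), 1.57 is upright, more leans outward to +y of the box; it starts at 1.45 to 1.85. It turns about a line along the box's x axis. The hinge is stiff (about 0.14 N m, a push of 1 to 2 N near the free edge), so the lid (0.12 kg) stays at whatever angle it is left.
- lid_hinge (a point): Middle of the lid's hinge line, on the top outer edge of the box's +y wall: 70 mm to +y of the box's origin, 75 mm above the counter.
- lid_edge (a point): Middle of the lid's free edge, on its outer face (the top face when shut). It lies 146 mm from the hinge line. The lid is a plain orange panel 140 mm (x) by 146 mm, 5 mm thick, so shut its top is 80 mm above the counter; a lip 3 mm thick stands 11 mm out from the inner face along the free edge (it points down when shut). No handle.
- ring_a: Chunky amber cured resin ring, 28 mm outside, 8 mm high, lying flat and loose on the tray floor; origin at the centre of its underside. Not to be touched.
- ring_b: A second ring like ring_a, lying beside it on the tray.
- cube: Clear acrylic display cube, 50 mm, loose, on the counter to the -y side of the box. Origin under its centre. Leave alone.
- cup: Grey silicone mixing cup, 60 mm across the rim, 60 mm high, loose, on the counter to the +y side of the box. Origin under its centre. Leave alone.
- pick: Stainless dental pick, 160 mm long, 8 mm thick handle, lying on the counter in front of the box to its +y side. Origin under its middle. Leave alone.
- mould: White ring mould slab 80 x 60 x 12 mm, lying on the counter in front of the box to its -y side. Origin under its centre. Leave alone.
- bottle: Amber resin bottle, 60 mm across, 150 mm high, standing to the robot's left. Origin under its centre. Leave alone.
- jar: Small glass jar, 52 mm across, 50 mm high, standing to the robot's left. Origin under its centre. Leave alone.
Not all that is in view belongs to the job. What is meant by the uv_box is not grey, and is the smaller of those in its own colour.

How it is judged:
By the outcome, as a careful person would: the job done as asked, in the order asked, and still so for the second after the job is handed in, with the robot touching nothing.
It also fails if it takes over 56 s, if anything falls off the work surface, if the arm or the gripper's body presses on something with over 40 N, if the wrist force passes 120 N, or if a joint passes its speed limit or range.

### The arm

A 6-joint arm with a two-finger parallel gripper is mounted at the origin on the work surface. World frame = base frame: x ahead of the robot, y to its left, z up, the work surface at z = 0. Lengths are in m, angles in rad, forces in N, time in s.
With the tool pointing down it reaches from about 0.25 to 0.775 m from the base axis. Payload 4 kg.
Tool frame: the origin (TCP) lies on the centre line of the jaws, within the pads' length; the fingertips stand 14 mm ahead of it and the grasp point (between the pads) lies 5 mm behind it (robot.tcp_to_tips is the distance from the TCP to the fingertips, in m); z points along the fingers, y is the line along which they close (so a half turn about z gives the same grasp; the last joint's range is limited). The gripper opens to 94 mm and grips with 3 to 60 N. Pads are 16 mm wide; open, the fingers measure 119 mm over their backs; the gripper's body (75 mm by 177 mm) begins 78 mm behind the grasp point.
Start: joints at [1.183, 0.087, 1.371, -0, 1.684, -0.103], TCP at [0.155, 0.528, 0.22] pointing down, gripper open.
Joint ranges: [-3.1, 3.1], [-0.76, 2.03], [0.27, 2.55], [-1.08, 4.22], [0.17, 2.65], [-2.57, 2.57]. Speed limits (rad/s): [2.79, 2.79, 3.14, 3.14, 3.14, 3.14].

### API

Orientations are given as [roll, pitch, yaw] about the fixed x, y, z axes, in that order (R = Rz(yaw) Ry(pitch) Rx(roll)).
In Python, from bench import robot gives the robot as it stands.
- The arm moves only by the tool carry_out, never from a script. Its argument "increments" is a list of rows, each a list of 3 entries, a list of its own where there are three numbers: the closure in counts, from 0 (fully open) to 255 (shut), then the shift along the tool's x, y, z in mm, then the turn about the tool's z in degrees. In form: [[fingers, [dx, dy, dz], twist], ...]. A call has 1 to 8 rows; each row shifts and turns the commanded pose from where the row before left it, along the tool's axes as they then stand; what a row does not reach is not made up. A row lasts 1/10 s, in which the tool goes at most 50 mm and 8.59 degrees, less where a joint would pass 70% of its speed; a pose out of reach is approached as far as the arm can. A call with a gripper value outside its range is refused whole. The fingers move at their own pace and stop on an object; the grip force is fixed at half the most. Time passes only in rows, so rows that do not move let the fingers close. It gives the time, the measured TCP pose, the force, the opening and the grip force at its end, in the units of the state.
- robot.get_obs(): the state, without advancing time (a new reading comes with each control period).
- robot.snapshot(name): name is "scene" or "top" or "wrist"; returns the picture (480x640x3 uint8, blue, green, red); there is no depth.
- robot.get_calibration(name): a dict with "vfov" (degrees; the focal length in pixels is half the picture's height over the tangent of half this angle, whatever the lens; pixels are square), "cx", "cy" (the principal point, pixels), "T" (4x4, takes a point from camera to world coordinates). Camera axes: x right, y down, z forward; pixel columns grow to the right and rows downward; lengths in m; the calibration is good to about 2 mm. A picture is of the moment at which its call begins: read the wrist's pose just before it. get_calibration takes no time and is no camera call; for the wrist camera it gives the pose at the moment of the call.
- robot.close_job(): hands the job in; it is judged then, once.
The state is a dict: "time": time; "joint_positions": joint angles; "qvel": joint speeds; "joint_torque": joint torques, N m; "tool_pos": TCP position; "ee_rot": TCP orientation; "wrist_force": force on the tool from outside, world axes, zero at the start; "wrist_torque": the same for the moment, N m; "width": finger opening in m; "finger_force": force on a finger pad.
Only numpy, scipy, OpenCV 4.12 (cv2) and the standard library are available. Lean on these libraries where they do the work, as an engineer would, in place of code of your own. Each camera call takes 0.05 s, during which the arm holds its last target. There are 200 camera calls.

## Working session

There is one attempt and no reset: what is moved stays moved. The work goes in short steps, Python scripts to look and compute and a tool call to move; the robot and the scene stay as the last step left them, time stands still between calls to the robot, and variables do not carry over. Pictures are saved under pics/ and viewed, at most 10 in all, crops included, and the job is handed in when it is done.

Besides the shell and the picture viewer there is one more tool, called after "Call:" by a JSON object that holds its "fn" and its "kwargs", one argument or row to a line. carry_out: Moves the arm, as the interface text tells. Its arguments: {"type":"object","properties":{"increments":{"type":"array","items":{"type":"array"}}},"required":["increments"]}

```bash
mkdir -p pics
python3 - <<'E'
from bench import robot
import cv2
for n in ("scene","top"):
    im=robot.snapshot(n); cv2.imwrite(f"pics/{n}1.png",im)
    c=robot.get_calibration(n); print(n,c["vfov"],c["cx"],c["cy"],c["T"].round(4).tolist() if hasattr(c["T"],"round") else c["T"])
print(robot.get_obs())
E
```

```text
scene 48.163773994194884 319.8759030538596 245.58970823807763 [[0.3544, 0.7638, -0.5395, 1.1679], [0.9351, -0.2851, 0.2106, -0.2382], [0.007, -0.5791, -0.8152, 1.0765], [0.0, 0.0, 0.0, 1.0]]
top 49.410680816309295 319.6926020060285 245.75050751879525 [[-0.0168, -0.9987, 0.0486, 0.4486], [-0.9998, 0.0162, -0.0125, -0.0025], [0.0117, -0.0488, -0.9987, 1.3264], [0.0, 0.0, 0.0, 1.0]]
{'time': 0.1, 'joint_positions': array([ 1.18286719e+00,  8.78731175e-02,  1.37205713e+00,  1.58684855e-05,
        1.68362286e+00, -1.03126392e-01]), 'qvel': array([-0.00043626, -0.001126  , -0.0020461 , -0.00092376,  0.00032953,
        0.00082508]), 'joint_torque': array([ 2.52714424e-03, -3.41255522e+01, -3.03301227e+01,  7.20430375e-02,
        3.04476614e-02, -1.04667283e-04]), 'tool_pos': array([0.15437091, 0.52741272, 0.2184489 ]), 'ee_rot': array([-3.13964424e+00, -2.17503420e-04,  2.85679146e+00]), 'wrist_force': array([ 0.23540683, -0.45215436,  0.23195447]), 'wrist_torque': array([0.0067474 , 0.02618795, 0.00099389]), 'finger_force': 0.0, 'width': 0.09364613760495717}
```

View pics/scene1.png

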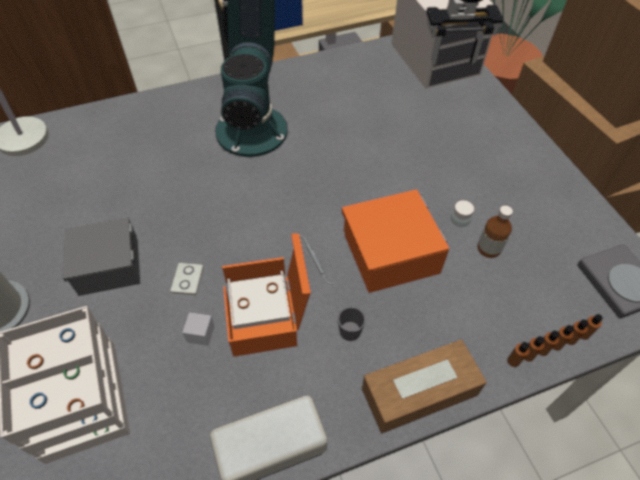

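View pics/top1.png

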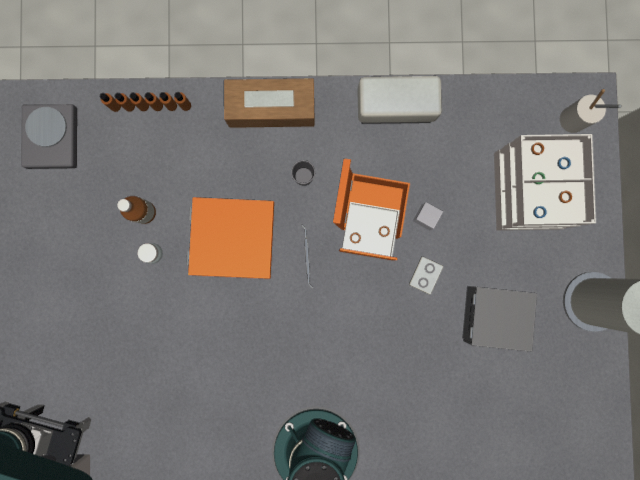

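The scene view and the top view both show the small orange box with its tray out: around (375,215) in the top view, lid standing at (342,190), front panel at (368,254). The larger orange box at (230,238) is a distractor. I'll enlarge the small one.

Run:
```python
import cv2
im=cv2.imread("pics/top1.png")[145:275,320:450]
a=cv2.resize(im,(585,585),interpolation=cv2.INTER_CUBIC);cv2.imwrite("pics/c1.png",a)
im=cv2.imread("pics/scene1.png")[225:365,205:345]
a=cv2.resize(im,(560,560),interpolation=cv2.INTER_CUBIC);cv2.imwrite("pics/c2.png",a)
```

```text
(no output)
```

View pics/c1.png

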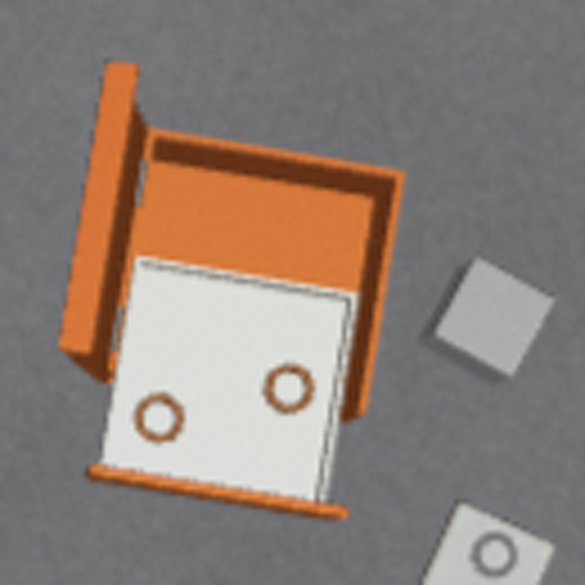

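View pics/c2.png

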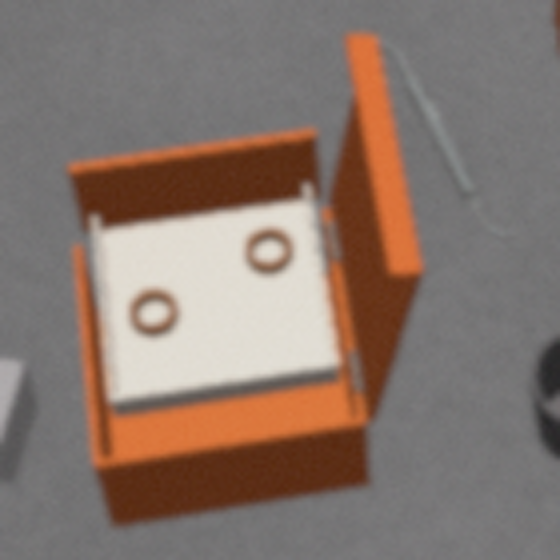

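The box crop gives: rim corners at back-left (148,128), back-right (405,172), front-right (365,415). The panel's outer top edge runs (90,480)–(345,517), and the lid's outer top edge (107,62)–(62,347).

```bash
cat > h.py <<'E'
import numpy as np
from bench import robot
def ray(n,u,v):
    c=robot.get_calibration(n); T=np.array(c["T"]); f=240/np.tan(np.radians(c["vfov"]/2))
    return T[:3,3], T[:3,:3]@np.array([(u-c["cx"])/f,(v-c["cy"])/f,1])
def at(n,u,v,z):
    o,d=ray(n,u,v); return o+d*(z-o[2])/d[2]
E
python3 - <<'E'
from h import *
from scipy.optimize import least_squares
t=lambda u,v,z: at("top",320+u/4.5,145+v/4.5,z)
s=lambda u,v,z: at("scene",205+u/4,225+v/4,z)
BR=t(405,172,.075);FR=t(365,415,.075);BL=t(148,128,.075)
P1=t(90,480,.072);P2=t(345,517,.072)
print("top BR,FR,BL,P1,P2",*[p[:2].round(4) for p in (BR,FR,BL,P1,P2)])
# scene: far rim corners: (100,465)=back right, (366,425)=back left ; panel outer top (70,168),(316,130)
sBR,sBL,sP1,sP2=s(98,466,.075),s(366,427,.075),s(316,129,.072),s(68,167,.072)
print("scene BR,BL,P1,P2",*[p[:2].round(4) for p in (sBR,sBL,sP1,sP2)])
def res(p):
    c,sn=np.cos(p[2]),np.sin(p[2]);ex=np.array([c,sn]);ey=np.array([-sn,c]);o=p[:2]
    w=lambda x,y:o+x*ex+y*ey
    r=[BR[:2]-w(.07,-.07),FR[:2]-w(.07-.14,-.07),sBR[:2]-w(.07,-.07),sBL[:2]-w(.07,.07),
       P1[:2]-w(-.07-p[3],.07),P2[:2]-w(-.07-p[3],-.07),sP1[:2]-w(-.07-p[3],.07),sP2[:2]-w(-.07-p[3],-.07)]
    return np.concatenate(r)
r=least_squares(res,[.5,-.1,-.1,.05],loss="soft_l1",f_scale=.003);p=r.x
print("pose",p.round(4),"res mm",(res(p)*1e3).round(1))
c,sn=np.cos(p[2]),np.sin(p[2]);o=p[:2]
for n,u,v in (("top",107,62),("top",62,347)):
    O,d=ray(n,320+u/4.5,145+v/4.5)
    loc=lambda q:np.array([c*(q[0]-o[0])+sn*(q[1]-o[1]),-sn*(q[0]-o[0])+c*(q[1]-o[1]),q[2]])
    k=[]
    for z in np.linspace(.19,.226,1000):
        q=loc(O+d*(z-O[2])/d[2]); k.append((abs(np.hypot(q[1]-.07,z-.075)-.146),q))
    k.sort(key=lambda a:a[0]); 
    for e,q in k[:1]: print(e,q.round(4),"ang",np.arctan2(q[2]-.075,-(q[1]-.07)))
E
```

```text
top BR,FR,BL,P1,P2 [ 0.6575 -0.2394] [ 0.5269 -0.2146] [ 0.6834 -0.1015] [ 0.4946 -0.0669] [ 0.4725 -0.203 ]
scene BR,BL,P1,P2 [ 0.6641 -0.2357] [ 0.6912 -0.1014] [ 0.505  -0.0661] [ 0.4809 -0.2036]
pose [ 0.6077 -0.1571 -0.1846  0.0512] res mm [-6.2 -0.6  0.8 -1.5  0.4  3.1  1.8 -0.2 -6.8 -0.8 -3.1  0.6  3.6 -0.
  5.2  0.1]
3.5034181500581685e-06 [0.0637 0.0993 0.218 ] ang 1.7727560029315408
6.4355604353916185e-06 [-0.0745  0.0979  0.2183] ang 1.7627668141483197
```

Call:
{"fn": "carry_out", "kwargs": {
  "increments": [
    [255,[-40,-1.5,0],4.2],
    [255,[-40,-1.5,0],4.2],
    [255,[-40,-1.5,0],4.2],
    [255,[-40,-1.5,0],4.2],
    [255,[-40,-1.5,0],4.2],
    [255,[-40,-1.5,0],4.2],
    [255,[-40,-1.5,0],4.2],
    [255,[-40,-1.5,0],4.2]
  ]
}}

```text
time: 0.9
tool_pos: [0.4198, 0.3538, 0.2187]
ee_rot: [-3.14, -0.0, 2.267]
wrist_force: [0.1, 0.1, -0.0]
width: 0.0336
finger_force: 0.0
```

Call:
{"fn": "carry_out", "kwargs": {
  "increments": [
    [255,[-38,-4,0],4.2],
    [255,[-38,-4,0],4.2],
    [255,[-38,-4,0],4.2],
    [255,[-38,-4,0],4.2],
    [255,[-38,-4,0],4.2],
    [255,[-38,-4,0],4.2],
    [255,[-38,-4,0],4.2],
    [255,[-38,-4,0],4.2]
  ]
}}

```text
time: 1.7
tool_pos: [0.5187, 0.0692, 0.2187]
ee_rot: [-3.14, -0.0, 1.681]
wrist_force: [1.1, 0.3, -0.2]
width: 0.0003
finger_force: 0.0
```

Call:
{"fn": "carry_out", "kwargs": {
  "increments": [
    [255,[-36,-15,0],4.2],
    [255,[-36,-15,0],4.2],
    [255,[-36,-15,0],4.2],
    [255,[-34,-15,0],4.2],
    [255,[0,0,0],0]
  ]
}}

```text
time: 2.2
tool_pos: [0.4579, -0.0739, 0.2191]
ee_rot: [-3.141, 0.001, 1.384]
wrist_force: [-0.0, 0.0, 0.1]
width: 0.0006
finger_force: 0.0
```

```bash
cat >> h.py <<'E'
B=np.array([.6077,-.1571]);PSI=-.1846
def box(q):
    c,s=np.cos(PSI),np.sin(PSI);d=np.array(q[:2])-B
    return np.array([c*d[0]+s*d[1],-s*d[0]+c*d[1],q[2]])
E
python3 - <<'E'
from h import *
import cv2
o=robot.get_obs();print(o["time"],box(o["tool_pos"]).round(4),o["ee_rot"].round(4),o["width"],"want yaw",np.pi/2+PSI)
cv2.imwrite("pics/w1.png",robot.snapshot("wrist"))
print(robot.get_calibration("wrist"))
E
```

```text
2.2 [-0.1625  0.0543  0.2191] [-3.1405e+00  1.4000e-03  1.3843e+00] 0.0005614946128436604 want yaw 1.3861963267948965
{'vfov': 69.13859983469139, 'cx': 315.6685701363229, 'cy': 237.8759265208973, 'T': array([[ 9.83133622e-01, -1.75905911e-01, -5.00538949e-02,
         4.73501686e-01],
       [-1.82888313e-01, -9.46167891e-01, -2.67054651e-01,
         6.04597226e-03],
       [-3.82896654e-04,  2.71704679e-01, -9.62380601e-01,
         3.84732270e-01],
       [ 0.00000000e+00,  0.00000000e+00,  0.00000000e+00,
         1.00000000e+00]])}
```

View pics/w1.png

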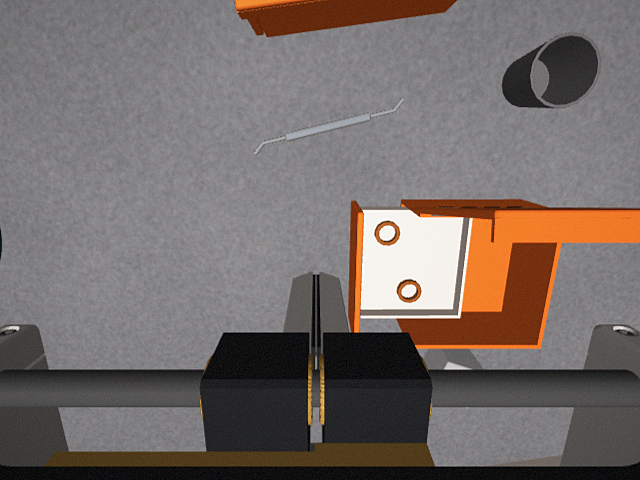

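The wrist view shows the closed fingers in front of the panel. The panel's outer top edge runs (351,203)–(356,330), the rim's back-right corner is at (541,347), and the lid's outer top edge lies on row 210, left end (495,210).

Run:
```python
from h import *
for n,(u,v,z) in dict(P1=(351,203,.072),P2=(356,330,.072),BR=(541,347,.075),lid=(495,210,.218),lid2=(639,209,.218),cup=(565,70,.06),pick=(330,127,.004)).items():
    print(n,box(at("wrist",u,v,z)).round(4))
```

```text
P1 [-0.1299  0.0804  0.072 ]
P2 [-0.1212 -0.049   0.072 ]
BR [ 0.0665 -0.0664  0.075 ]
lid [-0.0747  0.1028  0.218 ]
lid2 [-0.0048  0.1034  0.218 ]
cup [0.0505 0.1929 0.06  ]
pick [-0.1471  0.1483  0.004 ]
```

Call:
{"fn": "carry_out", "kwargs": {
  "increments": [
    [255,[-33,-2,0],0],
    [255,[-33,-2,10],0],
    [255,[-33,-2,30],0],
    [255,[0,0,40],0],
    [255,[0,0,40],0],
    [255,[0,0,30],0],
    [255,[0,0,20],0],
    [255,[0,0,0],0]
  ]
}}

```text
time: 3.05
tool_pos: [0.434, -0.1647, 0.0456]
ee_rot: [-3.134, -0.003, 1.393]
wrist_force: [0.0, -0.3, 0.1]
width: 0.0009
finger_force: 0.0
```

Call:
{"fn": "carry_out", "kwargs": {
  "increments": [
    [255,[0,10,0],0],
    [255,[0,10,0],0],
    [255,[0,6,0],0],
    [255,[0,6,0],0],
    [255,[0,6,0],0],
    [255,[0,0,0],0]
  ]
}}

```text
time: 3.65
tool_pos: [0.4745, -0.1743, 0.0498]
ee_rot: [3.14, 0.0, 1.391]
wrist_force: [-0.2, 0.4, -0.5]
width: 0.0003
finger_force: 0.0
```

Run:
```python
from h import *
o=robot.get_obs();print(o["time"],box(o["tool_pos"]).round(4),o["ee_rot"].round(3),o["wrist_force"].round(2))
```

```text
3.65 [-0.1278 -0.0413  0.0498] [3.14  0.    1.391] [-0.2   0.42 -0.46]
```

Call:
{"fn": "carry_out", "kwargs": {
  "increments": [
    [255,[0,5,0],0],
    [255,[0,5,0],0],
    [255,[0,5,0],0],
    [255,[0,5,0],0]
  ]
}}

```text
time: 4.05
tool_pos: [0.4933, -0.1777, 0.0494]
ee_rot: [-3.141, -0.0, 1.391]
wrist_force: [-1.6, -0.3, 1.4]
width: 0.0007
finger_force: 0.9
```

Call:
{"fn": "carry_out", "kwargs": {
  "increments": [
    [255,[0,5,0],0],
    [255,[0,5,0],0],
    [255,[0,3,0],0],
    [255,[0,3,0],0]
  ]
}}

```text
time: 4.45
tool_pos: [0.5091, -0.1806, 0.0494]
ee_rot: [-3.141, 0.0, 1.391]
wrist_force: [-1.3, -0.3, 1.2]
width: 0.0005
finger_force: 0.8
```

Call:
{"fn": "carry_out", "kwargs": {
  "increments": [
    [255,[0,2,0],0],
    [255,[0,2,0],0],
    [255,[0,2,0],0],
    [255,[0,2,0],0]
  ]
}}

```text
time: 4.85
tool_pos: [0.5139, -0.1815, 0.0494]
ee_rot: [-3.134, 0.0, 1.391]
wrist_force: [-13.9, 1.0, 9.1]
width: 0.0002
finger_force: 6.7
```

Call:
{"fn": "carry_out", "kwargs": {
  "increments": [
    [255,[0,2,0],0],
    [255,[0,2,0],0]
  ]
}}

```text
time: 5.05
tool_pos: [0.5138, -0.1816, 0.0495]
ee_rot: [-3.125, 0.0, 1.391]
wrist_force: [-23.9, 2.7, 15.9]
width: 0.0004
finger_force: 12.4
```

Call:
{"fn": "carry_out", "kwargs": {
  "increments": [
    [255,[0,2,0],0],
    [255,[0,2,0],0]
  ]
}}

```text
time: 5.25
tool_pos: [0.5138, -0.1816, 0.0495]
ee_rot: [-3.115, -0.0, 1.391]
wrist_force: [-35.6, 5.5, 23.7]
width: 0.0003
finger_force: 17.9
```

Call:
{"fn": "carry_out", "kwargs": {
  "increments": [
    [255,[0,-15,0],0],
    [255,[0,-20,0],0],
    [255,[0,-10,-20],0],
    [255,[0,0,-45],0],
    [255,[0,0,-45],0],
    [255,[0,0,-45],0],
    [255,[0,0,-45],0],
    [255,[0,0,-45],0]
  ]
}}

```text
time: 6.05
tool_pos: [0.4807, -0.1749, 0.2966]
ee_rot: [3.139, -0.0, 1.391]
wrist_force: [1.2, -0.7, 1.1]
width: 0.0006
finger_force: 0.0
```

Call:
{"fn": "carry_out", "kwargs": {
  "increments": [
    [255,[40,0,0],0],
    [255,[40,0,0],0],
    [255,[40,15,0],0],
    [255,[40,25,0],0],
    [255,[30,25,0],0],
    [255,[0,30,0],0],
    [255,[0,30,0],0],
    [255,[0,0,0],0]
  ]
}}

```text
time: 6.85
tool_pos: [0.64, -0.0106, 0.2913]
ee_rot: [-3.139, -0.001, 1.391]
wrist_force: [-0.0, 0.1, -1.0]
width: 0.0004
finger_force: 0.0
```

Run:
```python
from h import *
import cv2
o=robot.get_obs();print(o["time"],box(o["tool_pos"]).round(4),o["ee_rot"].round(3),o["wrist_force"].round(2))
im=robot.snapshot("scene");cv2.imwrite("pics/c3.png",cv2.resize(im[215:365,195:395],(800,600),interpolation=cv2.INTER_CUBIC))
```

```text
6.85 [0.0049 0.15   0.2913] [-3.139e+00 -1.000e-03  1.391e+00] [-0.04  0.08 -0.97]
```

View pics/c3.png

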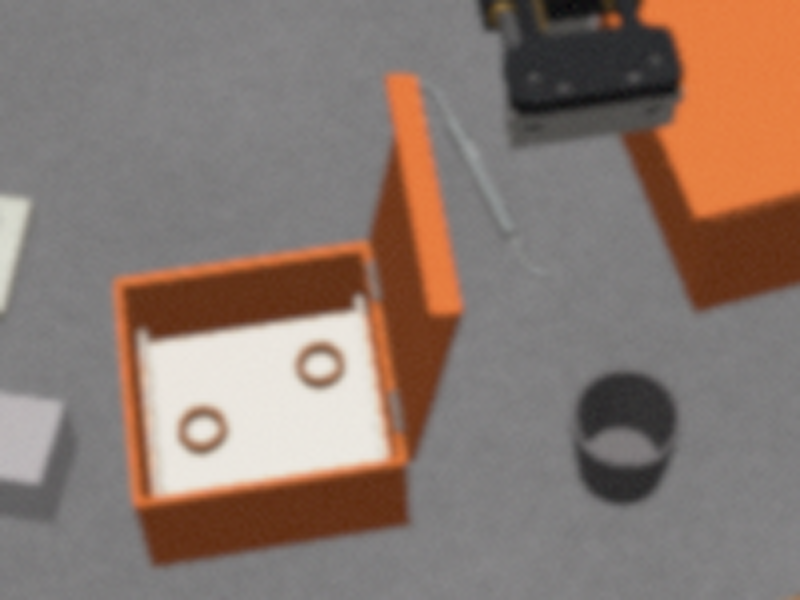

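The tray panel now sits flush with the box rim ((120,283)–(370,245)). Both rings are undisturbed and the lid is still standing. Next is the lid.

Call:
{"fn": "carry_out", "kwargs": {
  "increments": [
    [255,[0,0,30],0],
    [255,[0,0,34],0],
    [255,[0,0,20],0],
    [255,[-15,0,0],0],
    [255,[-15,0,0],0],
    [255,[0,0,0],0]
  ]
}}

```text
time: 7.5
tool_pos: [0.6322, -0.0431, 0.2133]
ee_rot: [3.137, 0.001, 1.388]
wrist_force: [0.6, -0.4, 0.1]
width: 0.0005
finger_force: 0.0
```

Call:
{"fn": "carry_out", "kwargs": {
  "increments": [
    [255,[-8,0,0],0],
    [255,[-8,0,0],0],
    [255,[-8,0,0],0],
    [255,[-8,0,0],0],
    [255,[-8,0,0],0]
  ]
}}

```text
time: 8.0
tool_pos: [0.6248, -0.0801, 0.2106]
ee_rot: [3.141, -0.0, 1.391]
wrist_force: [0.3, 1.7, 1.1]
width: 0.0
finger_force: 0.6
```

Run:
```python
from h import *
o=robot.get_obs();print(o["time"],box(o["tool_pos"]).round(4),o["ee_rot"].round(3),o["wrist_force"].round(2))
```

```text
8.0 [0.0027 0.0788 0.2106] [ 3.141 -0.     1.391] [0.28 1.71 1.08]
```

Call:
{"fn": "carry_out", "kwargs": {
  "increments": [
    [255,[-10,0,1],0],
    [255,[-10,0,2],0],
    [255,[-11,0,3],0],
    [255,[-10,0,3],0],
    [255,[-10,0,4],0],
    [255,[-9,0,5],0]
  ]
}}

```text
time: 8.6
tool_pos: [0.6138, -0.1397, 0.192]
ee_rot: [-3.141, 0.0, 1.39]
wrist_force: [0.3, 0.4, 0.6]
width: 0.0002
finger_force: 0.4
```

Call:
{"fn": "carry_out", "kwargs": {
  "increments": [
    [255,[-9,0,6],0],
    [255,[-8,0,6],0],
    [255,[-8,0,7],0],
    [255,[-7,0,8],0],
    [255,[-6,0,8],0],
    [255,[-6,0,9],0]
  ]
}}

```text
time: 9.2
tool_pos: [0.606, -0.1824, 0.1477]
ee_rot: [-3.141, -0.0, 1.391]
wrist_force: [0.3, 0.4, 0.2]
width: 0.0005
finger_force: 0.3
```

Run:
```python
from h import *
o=robot.get_obs();print(o["time"],box(o["tool_pos"]).round(4),o["ee_rot"].round(3),o["wrist_force"].round(2))
```

```text
9.2 [ 0.003  -0.0252  0.1477] [-3.141 -0.     1.391] [0.27 0.38 0.17]
```

Tracking well. Next, finish pressing down.

Call:
{"fn": "carry_out", "kwargs": {
  "increments": [
    [255,[-4,0,9],0],
    [255,[-4,0,10],0],
    [255,[-4,0,10],0],
    [255,[-2,0,10],0],
    [255,[-1,0,8],0],
    [255,[0,0,4],0],
    [255,[0,0,0],0]
  ]
}}

```text
time: 9.9
tool_pos: [0.603, -0.1964, 0.0964]
ee_rot: [-3.14, -0.001, 1.391]
wrist_force: [0.3, 0.0, -0.2]
width: 0.0004
finger_force: 0.0
```

Call:
{"fn": "carry_out", "kwargs": {
  "increments": [
    [255,[0,0,2],0],
    [255,[0,0,2],0],
    [255,[0,0,2],0],
    [255,[0,0,0],0]
  ]
}}

```text
time: 10.3
tool_pos: [0.6039, -0.1967, 0.0942]
ee_rot: [3.139, 0.0, 1.391]
wrist_force: [-2.9, 1.1, 7.3]
width: 0.0004
finger_force: 3.6
```

Call:
{"fn": "carry_out", "kwargs": {
  "increments": [
    [255,[0,0,2],0],
    [255,[0,0,2],0],
    [255,[0,0,0],0]
  ]
}}

```text
time: 10.6
tool_pos: [0.604, -0.1967, 0.0939]
ee_rot: [3.138, 0.001, 1.391]
wrist_force: [-8.0, 3.4, 18.9]
width: 0.0005
finger_force: 9.4
```

Call:
{"fn": "carry_out", "kwargs": {
  "increments": [
    [255,[0,0,-15],0],
    [255,[0,0,-30],0],
    [255,[0,0,-40],0],
    [255,[0,0,-40],0],
    [255,[0,-40,-20],0],
    [255,[0,-40,0],0],
    [255,[0,-40,0],0],
    [255,[0,-40,0],0]
  ]
}}

```text
time: 11.4
tool_pos: [0.4449, -0.1677, 0.2329]
ee_rot: [3.14, 0.0, 1.391]
wrist_force: [-0.5, -0.7, 0.2]
width: 0.0007
finger_force: 0.0
```

Call:
{"fn": "carry_out", "kwargs": {
  "increments": [
    [255,[0,-30,0],0],
    [255,[0,-10,0],0],
    [255,[0,0,0],0],
    [255,[0,0,0],0]
  ]
}}

```text
time: 11.8
tool_pos: [0.4077, -0.1612, 0.2327]
ee_rot: [3.14, 0.0, 1.391]
wrist_force: [-0.3, -0.1, -0.2]
width: 0.0005
finger_force: 0.0
```

Run:
```python
from h import *
import cv2
im=robot.snapshot("scene");cv2.imwrite("pics/c4.png",cv2.resize(im[215:365,155:355],(800,600),interpolation=cv2.INTER_CUBIC))
```

```text
(no output)
```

View pics/c4.png

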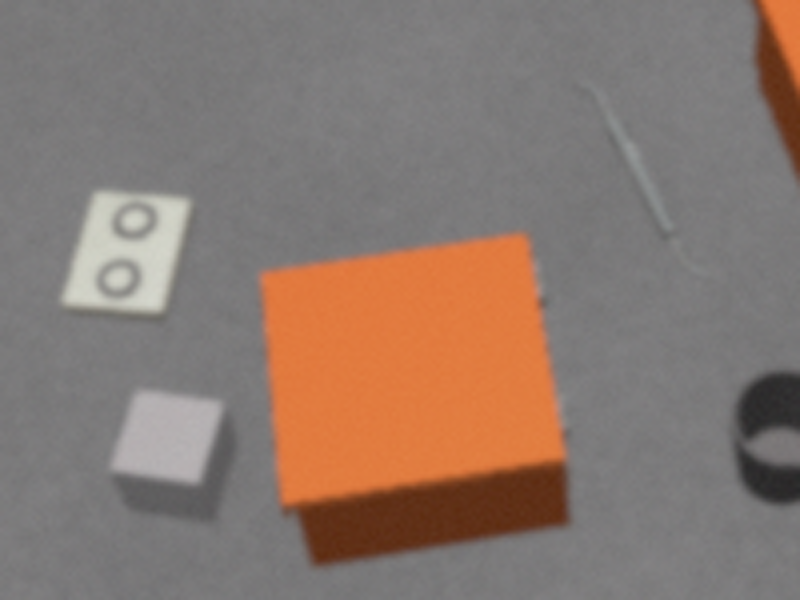

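The lid lies flat and shut, with corners at (262,272), (527,235), (563,460) and (283,505). The cube, mould, pick and cup are where they were.

```bash
python3 -c "
from bench import robot
print(robot.close_job())"
```

```text
the job is handed in; nothing more can be done
None
```

I pushed the tray home against its end stop, then pushed the lid over and pressed it shut. The job was handed in at about 12 s; nothing was gripped, the rings were not touched, and the cube, mould, pick and cup look undisturbed in the last picture.

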